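Flag a removed box: slide the place marker out over the shelf edge

TASK

A print box has been taken out of the archive shelf and a flat place marker lies in its place. With the fingertips, slide the marker flat along the shelf towards the bench until its front end sticks out 45 mm past the shelf's front edge, so that its white label strip is just clear of the shelf, and leave it lying there square to the edge. Do not lift or tip the marker, and leave the boxes and the stamp on the shelf where they are.

Things in the scene. Friction and masses are not known exactly. Their poses are not given: they have to be found in the camera images.
- shelf: Fixed steel shelving unit beyond the bench. Its top is a smooth level grey shelf, 940 mm wide (y) by 420 mm deep (x), 40 mm above the bench, with a 22 mm high back stop at its far edge and a free drop in front. Origin: on the top face, middle of the straight front edge (nearest the robot). x points from that edge level into the shelf, away from the robot; y runs along the edge; z up.
- marker: Loose place marker: stiff flat dark-grey board, 150 mm long (x) by 110 mm wide (y), 6 mm thick, about 90 g, lying on the shelf up to 17 degrees askew; a white label strip 40 mm deep runs across the top of its front end. Origin: centre of its underside; -x points to the labelled front end, towards the shelf's front edge. It slides with ordinary friction and stays where it is left.
- marker_front (a point): Middle of the marker's front end face (the labelled end), half-way up its thickness: 75 mm from the marker's centre.
- marker_back (a point): Middle of the marker's back end face, half-way up its thickness: 75 mm from the marker's centre.
- box_a: Bystander: closed kraft-board print box lying flat on the shelf, 170 mm (x) by 130 mm (y), 55 mm high, 0.9 kg. Origin: centre of its underside. The two print boxes and the marker take the three middle places on the shelf, about 190 mm apart, in any order.
- box_b: Bystander: a second print box, the same as box_a.
- film_box: Bystander: closed off-white microfilm box standing on edge on the shelf, 100 mm (x) by 40 mm (y), 100 mm high. Origin: centre of its underside. Right-hand end of the row (-y side).
- stamp: Bystander: wooden hand stamp standing on the shelf, base 42 by 64 mm, knob handle 28 mm across, 95 mm high. Origin: centre of its underside. Left-hand end of the row (+y side).

How it is judged:
On the way:
1. the fingers push or press on the marker as it lies flat on the shelf (contact force between the fingers and marker above 0.1 N and angle between marker's own z axis and vertical below 0.06 rad), for 0.05 s.
At the end, for the whole second after the job is handed in: The marker lies at rest, flat on the shelf, its front end 38 to 52 mm past the shelf's front edge and square to the edge within 5 degrees; both print boxes, the microfilm box and the stamp are within 10 mm of where they stood (x of marker_front in the frame of shelf between -0.052 and -0.038 m and angle between the x axis of marker and the x axis of shelf, either way round below 0.09 rad and z of marker in the frame of shelf between -0.003 and 0.003 m and angle between marker's own z axis and vertical below 0.03 rad and linear speed of marker below 0.01 m/s and distance of each of box_a, box_b, film_box, stamp from where it was at the start of the episode below 0.01 m); the robot touches nothing.
It fails at once if the marker is lifted off the shelf (by more than 8 mm) (z of marker in the frame of shelf above 0.008 m).
It fails at once if the marker is tipped (by more than 7 degrees) (angle between marker's own z axis and vertical above 0.12 rad).
It fails at once if a print box, the microfilm box or the stamp is moved more than 10 mm (distance of any of box_a, box_b, film_box, stamp from where it was at the start of the episode above 0.01 m).
It also fails if it takes over 42 s, if anything falls off the work surface, if the arm or the gripper's body presses on something with over 40 N, if the wrist force passes 120 N, or if a joint passes its speed limit or range.

ROBOT

A 6-joint arm with a two-finger parallel gripper is mounted at the origin on the work surface. World frame = base frame: x ahead of the robot, y to its left, z up, the work surface at z = 0. Lengths are in m, angles in rad, forces in N, time in s.
With the tool pointing down it reaches from about 0.375 to 0.975 m from the base axis. Payload 3.8 kg.
Tool frame: the origin (TCP) lies at the very end of the fingers, on their centre line; the grasp point (between the pads) lies 19 mm behind it; z points along the fingers, y is the direction in which the jaws open and shut (so a half turn about z gives the same grasp; the last joint's range is limited). The gripper opens to 85 mm and grips with 20 to 120 N. Pads are 22 mm wide; open, the fingers measure 114 mm over their backs; the gripper's body (76 mm by 85 mm) begins 54 mm behind the grasp point. The pads swing forward as they close: fully open they stand 13 mm farther back than shut.
Start: joints at [-1.259, 0.264, 1.604, -0, 1.274, -0.037], TCP at [0.231, -0.634, 0.231] pointing down, gripper open.
Joint ranges: [-2.63, 2.63], [-0.94, 2.18], [0.31, 2.57], [-1.31, 4.45], [0, 2.66], [-2.55, 2.55]. Speed limits (rad/s): [2.57, 2.57, 3.14, 3.14, 3.14, 3.14].

INTERFACE

Orientations are given as a rotation vector (axis times angle).
In Python, from workcell import bot, viewer gives the robot as it stands.
- The arm moves only by the tool jog_arm, never from a script. Its argument "motion" is a list of rows, each an object of numbers: "dx", "dy", "dz": the shift along the world's x, y, z in cm; "turn": the turn about the world's z in rad. A call has 1 to 12 rows; each row shifts and turns the commanded pose from where the row before left it; what a row does not reach is not made up. A row lasts 1/12 s, in which the tool goes at most 41.7 mm and 7.16 degrees, less where a joint would pass 70% of its speed; a pose out of reach is approached as far as the arm can. A call is refused whole if a number of a shift passes 4.17 or a number of a turn 0.125, either way. A call with a gripper value outside its range is refused whole. "fingers" is the finger opening in cm, from 0 to 8.54, set as the call begins (left out, the last holds). The fingers move at their own pace and stop on an object; "grip_force" is the grip in N (left out, the last holds). Time passes only in rows, so rows that do not move let the fingers close. It gives the time, the measured TCP pose, the force and the opening at its end, in the units of the state.
- bot.read_state(): the state, without advancing time (a new reading comes with each control period).
- viewer.read_camera(name): name is "side" or "top" or "wrist"; returns (picture, depth): 420x560x3 uint8, red, green, blue; 420x560 float32, m along the optical axis (not along the pixel's ray), 0 where there is no reading.
- viewer.camera_info(name): a dict with "vertical_fov" (degrees; the focal length in pixels is half the picture's height over the tangent of half this angle, whatever the lens; pixels are square), "cx", "cy" (the principal point, pixels), "R" (3x3) and "t" (3): a world point X has camera coordinates R X + t. Camera axes: x right, y down, z forward; pixel columns grow to the right and rows downward; lengths in m; the calibration is good to about 2 mm. The wrist camera is an equidistant fisheye: a pixel r from the principal point sees the ray r / f radians off the axis. A picture is of the moment at which its call begins: read the wrist's pose just before it. camera_info takes no time and is no camera call; for the wrist camera it gives the pose at the moment of the call.
- bot.finish_job(): hands the job in, once; it reports no verdict.
The state is a dict: "time": time; "q": joint angles; "joint_vel": joint speeds; "joint_torque": joint torques, N m; "tool_pos": TCP position; "tcp_rot": TCP orientation; "wrist_force": force on the tool from outside, world axes, zero at the start; "torque": the same for the moment, N m; "width": opening from 0.0 (shut) to 1.0 (fully open).
Only numpy, scipy, OpenCV 4.12 (cv2) and the standard library are available. Lean on these libraries where they do the work, as an engineer would, in place of code of your own. Each camera call takes 0.05 s, during which the arm holds its last target. There are 200 camera calls.

## Working session

There is one attempt and no reset: what is moved stays moved. The work goes in short steps, Python scripts to look and compute and a tool call to move; the robot and the scene stay as the last step left them, time stands still between calls to the robot, and variables do not carry over. Pictures are saved under pics/ and viewed, about 8 in all and at most 12, crops included, and the job is handed in when it is done.

Besides the shell and the picture viewer there is one more tool, called after "Emit:" by a JSON object that holds its "name" and its "arguments". jog_arm: Moves the arm, as the interface text tells. Its arguments: {"type":"object","properties":{"motion":{"type":"array"},"fingers":{"type":"number"},"grip_force":{"type":"number"}},"required":["motion"]}

```bash
mkdir -p pics
cat > h.py <<'E'
import numpy as np,cv2
from workcell import bot,viewer
def shot(n,name):
    p,d=viewer.read_camera(n); cv2.imwrite(f'pics/{name}.png',p[:,:,::-1]); np.save(f'pics/{name}.npy',d); return p,d
def cal(n):
    c=viewer.camera_info(n); f=210/np.tan(np.radians(c['vertical_fov'])/2); return c,f
def world(n,u,v,z):
    "pixel -> world on plane z (pinhole)"
    c,f=cal(n);R=np.array(c['R']);t=np.array(c['t'])
    r=R.T@np.array([(u-c['cx'])/f,(v-c['cy'])/f,1]);o=-R.T@t
    return o+r*(z-o[2])/r[2]
def cloud(n,d):
    c,f=cal(n);R=np.array(c['R']);t=np.array(c['t']);v,u=np.mgrid[:420,:560]
    P=np.stack([(u-c['cx'])/f*d,(v-c['cy'])/f*d,d],-1)
    return (P-t)@R
E
python3 - <<'E'
from h import *
print(bot.read_state())
for n in('top','side'):
    shot(n,n+'0');c,f=cal(n);print(n,f,c)
a=cv2.imread('pics/top0.png');b=cv2.imread('pics/side0.png')
E
```

```text
{'time': 0.0, 'q': array([-1.25889901e+00,  2.64772339e-01,  1.60542176e+00,  4.20526339e-05,
        1.27366254e+00, -3.68469958e-02]), 'joint_vel': array([ 3.65027375e-04,  5.17979059e-04, -4.89834409e-04,  8.39474901e-05,
       -3.59313678e-04, -9.00583133e-04]), 'joint_torque': array([ 7.55123365e-04, -5.15111697e+01, -3.67314255e+01, -2.98243012e-04,
        1.27891821e-02, -4.13206476e-05]), 'tool_pos': array([ 0.23047669, -0.63364325,  0.22992329]), 'tcp_rot': array([-3.09174178e+00, -5.44625300e-01,  4.24687176e-04]), 'wrist_force': array([-0.36262019, -0.19996324, -0.22223698]), 'torque': array([-0.03555355, -0.0264621 , -0.02571427]), 'width': 0.9990750732104193}
top 482.4900895438447 {'vertical_fov': 47.041406737728956, 'cx': 271.69249704912835, 'cy': 206.5245330628907, 'R': array([[-0.02107206, -0.99975318,  0.00703851],
       [-0.98594682,  0.01961305, -0.16590419],
       [ 0.16572519, -0.01043554, -0.98611676]]), 't': array([0.01491308, 0.55920841, 1.4929751 ])}
side 468.2231841798562 {'vertical_fov': 48.312856288107334, 'cx': 281.4023640543415, 'cy': 214.15831652649138, 'R': array([[-0.75660049, -0.65356066,  0.0203509 ],
       [-0.3634892 ,  0.39451764, -0.84393805],
       [ 0.54353592, -0.64592128, -0.53605449]]), 't': array([0.43095482, 0.2597942 , 0.92729071])}
```

View pics/top0.png

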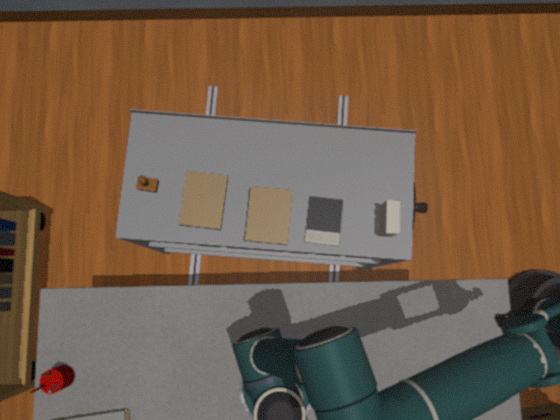

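View pics/side0.png

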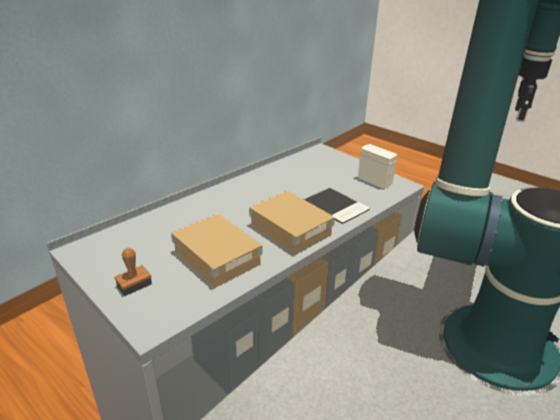

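Top view: the marker is at about (324,220) with its white strip nearest the robot, a print box to its left at (269,215) and the film box at (392,217). The shelf's front edge runs at row ~240-260. I'll enlarge and use depth.

Run:
```python
from h import *
a=cv2.imread('pics/top0.png');cv2.imwrite('pics/crop0.png',cv2.resize(a[170:275,230:420],None,fx=4,fy=4,interpolation=cv2.INTER_CUBIC))
W=cloud('top',np.load('pics/top0.npy'))
for u,v in[(320,205),(322,238),(350,180),(360,240),(300,240),(220,240),(270,150),(269,200),(392,205),(324,300)]:print(u,v,W[v,u].round(4))
# front edge: per column last pixel with z near shelf
for u in range(150,405,25):
    z=W[225:275,u,2];print(u,[ (225+i,*W[225+i,u].round(3)) for i in range(50) if 0.02<z[i]<0.06][-1:])
```

```text
320 205 [ 0.5607 -0.1506  0.0498]
322 238 [ 0.4559 -0.1538  0.0418]
350 180 [ 0.6425 -0.2519  0.0405]
360 240 [ 0.4476 -0.275   0.037 ]
300 240 [ 0.4514 -0.0842  0.0378]
220 240 [0.456  0.169  0.0429]
270 150 [0.3042 0.0195 1.5649]
269 200 [0.5714 0.0119 0.0978]
392 205 [ 0.5406 -0.3558  0.1436]
324 300 [ 0.2618 -0.1573  0.0006]
150 [(240, np.float64(0.461), np.float64(0.392), np.float64(0.035))]
175 [(242, np.float64(0.454), np.float64(0.313), np.float64(0.03))]
200 [(244, np.float64(0.446), np.float64(0.234), np.float64(0.031))]
225 [(246, np.float64(0.439), np.float64(0.155), np.float64(0.021))]
250 [(247, np.float64(0.432), np.float64(0.075), np.float64(0.04))]
275 [(250, np.float64(0.423), np.float64(-0.004), np.float64(0.022))]
300 [(251, np.float64(0.416), np.float64(-0.083), np.float64(0.04))]
325 [(253, np.float64(0.408), np.float64(-0.162), np.float64(0.04))]
350 [(255, np.float64(0.4), np.float64(-0.24), np.float64(0.042))]
375 [(257, np.float64(0.393), np.float64(-0.32), np.float64(0.037))]
400 [(259, np.float64(0.385), np.float64(-0.399), np.float64(0.035))]
```

View pics/crop0.png

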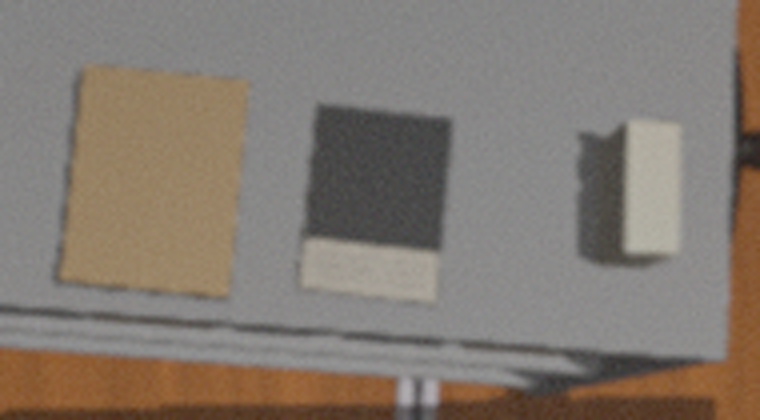

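The crop shows the marker's corners at (318,104), (452,119), (436,301) and (301,287). The shelf edge goes from (0,305) to (722,357).

```bash
cat >> h.py <<'E'
def cw(pts,o=(230,170),s=4,z=.046,n='top'): return np.array([world(n,(u+.5)/s-.5+o[0],(v+.5)/s-.5+o[1],z) for u,v in pts])
E
python3 - <<'E'
from h import *
c,f=cal('top');print('cam',-np.array(c['R']).T@c['t'])
m=cw([(318,104),(452,119),(436,301),(301,287)]);print(m.round(4))
print('sides',[np.linalg.norm(m[i]-m[(i+1)%4]).round(4) for i in range(4)])
d=(m[0]+m[1]-m[2]-m[3]);print('centre',m.mean(0).round(4),'yaw',np.arctan2(d[1],d[0]))
for i,j in((3,0),(2,1)):print(np.arctan2(*(m[j]-m[i])[[1,0]]))
for i,j in((1,0),(2,3)):e=m[j]-m[i];print(np.arctan2(-e[0],e[1]))
e=cw([(0,305),(225,321),(490,340),(722,357)],z=.04);print(e.round(4));p=np.polyfit(e[:,1],e[:,0],1);print(p,'yaw',-np.arctan(p[0]))
# back shelf edge/ right edges via full picture
b=cw([(131,111),(415,131),(118,239),(411,261)],(0,0),1,.04);print(b.round(4))
bx=cw([(85,65),(247,79),(228,297),(60,282)],z=.095);print('box',bx.round(4))
fb=cw([(625,120),(681,124),(680,253),(624,252)],z=.14);print('film',fb.round(4))
E
```

```text
cam [0.30424042 0.01952162 1.56491781]
[[ 0.5926 -0.1173  0.046 ]
 [ 0.5782 -0.2243  0.046 ]
 [ 0.4327 -0.205   0.046 ]
 [ 0.4459 -0.0989  0.046 ]]
sides [np.float64(0.1079), np.float64(0.1468), np.float64(0.1069), np.float64(0.1478)]
centre [ 0.5123 -0.1614  0.046 ] yaw -0.12822436700927767
-0.12487761522122053
-0.1315938815268554
-0.1332999545806394
-0.12401020304291525
[[ 0.4371  0.1389  0.04  ]
 [ 0.4208 -0.0385  0.04  ]
 [ 0.4016 -0.2472  0.04  ]
 [ 0.3844 -0.4296  0.04  ]]
[0.09259216 0.4243278 ] yaw -0.09232890968831912
[[ 0.8902  0.462   0.04  ]
 [ 0.8037 -0.4746  0.04  ]
 [ 0.4661  0.4915  0.04  ]
 [ 0.3777 -0.4319  0.04  ]]
box [[ 0.6177  0.0673  0.095 ]
 [ 0.6041 -0.0584  0.095 ]
 [ 0.4349 -0.0391  0.095 ]
 [ 0.4489  0.0888  0.095 ]]
film [[ 0.5579 -0.3393  0.14  ]
 [ 0.554  -0.3813  0.14  ]
 [ 0.4567 -0.3742  0.14  ]
 [ 0.4583 -0.3325  0.14  ]]
```

Emit:
{"name": "jog_arm", "arguments": {"motion": [{"dx": 2, "dy": 2.3, "turn": -0.022}, {"dx": 2, "dy": 2.3, "turn": -0.022}, {"dx": 2, "dy": 2.3, "turn": -0.022}, {"dx": 2, "dy": 2.3, "turn": -0.022}, {"dx": 2, "dy": 2.3, "turn": -0.022}, {"dx": 2, "dy": 2.3, "turn": -0.022}, {"dx": 2, "dy": 2.3, "turn": -0.022}, {"dx": 2, "dy": 2.3, "turn": -0.022}, {"dx": 2, "dy": 2.3, "turn": -0.022}, {"dx": 2, "dy": 2.3, "turn": -0.022}], "fingers": 6}}

```text
validation failed for argument at $.mo...
```

Emit:
{"name": "jog_arm", "arguments": {"motion": [{"dx": 2, "dy": 2.3, "turn": -0.022}, {"dx": 2, "dy": 2.3, "turn": -0.022}, {"dx": 2, "dy": 2.3, "turn": -0.022}, {"dx": 2, "dy": 2.3, "turn": -0.022}, {"dx": 2, "dy": 2.3, "turn": -0.022}, {"dx": 2, "dy": 2.3, "turn": -0.022}, {"dx": 2, "dy": 2.3, "turn": -0.022}, {"dx": 2, "dy": 2.3, "turn": -0.022}, {"dx": 2, "dy": 2.3, "turn": -0.022}, {"dx": 2, "dy": 2.3, "turn": -0.022}, {}, {}]}}

```text
validation failed for argument at $.mo...
```

Emit:
{"name": "jog_arm", "arguments": {"motion": [{"dx": 2, "dy": 2.3, "dz": 0, "turn": -0.022}, {"dx": 2, "dy": 2.3, "dz": 0, "turn": -0.022}, {"dx": 2, "dy": 2.3, "dz": 0, "turn": -0.022}, {"dx": 2, "dy": 2.3, "dz": 0, "turn": -0.022}, {"dx": 2, "dy": 2.3, "dz": 0, "turn": -0.022}, {"dx": 2, "dy": 2.3, "dz": 0, "turn": -0.022}, {"dx": 2, "dy": 2.3, "dz": 0, "turn": -0.022}, {"dx": 2, "dy": 2.3, "dz": 0, "turn": -0.022}, {"dx": 2, "dy": 2.3, "dz": 0, "turn": -0.022}, {"dx": 2, "dy": 2.3, "dz": 0, "turn": -0.022}], "fingers": 6}}

```text
time: 0.93
tool_pos: [0.4312, -0.4028, 0.2308]
tcp_rot: [-3.135, -0.2, 0.001]
wrist_force: [-0.1, 0.1, 0.1]
width: 0.699
```

Emit:
{"name": "jog_arm", "arguments": {"motion": [{"dx": 2, "dy": 2.3, "dz": 0, "turn": -0.022}, {"dx": 2, "dy": 2.3, "dz": 0, "turn": -0.022}, {"dx": 2, "dy": 2.3, "dz": 0, "turn": -0.022}, {"dx": 2, "dy": 2.3, "dz": 0, "turn": -0.022}, {"dx": 2, "dy": 2.3, "dz": 0, "turn": -0.022}, {"dx": 2, "dy": 2.3, "dz": 0, "turn": -0.022}, {"dx": 2, "dy": 2.3, "dz": 0, "turn": -0.022}, {"dx": 2, "dy": 2.3, "dz": 0, "turn": -0.022}, {"dx": 2, "dy": 2.3, "dz": 0, "turn": -0.022}, {"dx": 2, "dy": 2.3, "dz": 0, "turn": -0.022}, {"dx": 0, "dy": 0, "dz": 0, "turn": 0}, {"dx": 0, "dy": 0, "dz": 0, "turn": 0}]}}

```text
time: 1.93
tool_pos: [0.6311, -0.1729, 0.2304]
tcp_rot: [-3.138, 0.138, 0.002]
wrist_force: [-1.3, -0.5, -0.2]
width: 0.701
```

Emit:
{"name": "jog_arm", "arguments": {"motion": [{"dx": 0.2, "dy": 0, "dz": -2.2, "turn": -0.005}, {"dx": 0.2, "dy": 0, "dz": -2.2, "turn": 0}, {"dx": 0.2, "dy": 0, "dz": -2.2, "turn": 0}, {"dx": 0, "dy": 0, "dz": -2.2, "turn": 0}, {"dx": 0, "dy": 0, "dz": -2.2, "turn": 0}, {"dx": 0, "dy": 0, "dz": -2, "turn": 0}, {"dx": 0, "dy": 0, "dz": -1, "turn": 0}, {"dx": 0, "dy": 0, "dz": 0, "turn": 0}, {"dx": 0, "dy": 0, "dz": 0, "turn": 0}]}}

```text
time: 2.68
tool_pos: [0.6359, -0.175, 0.091]
tcp_rot: [-3.138, 0.152, 0.002]
wrist_force: [-0.1, 0.0, 0.6]
width: 0.698
```

Run:
```python
from h import *
shot('wrist','w1');shot('side','s1');s=bot.read_state();print(s['tool_pos'],s['wrist_force'])
a=cv2.imread('pics/w1.png');b=cv2.imread('pics/s1.png')[150:280,240:420]
cv2.imwrite('pics/w1s.png',np.vstack([cv2.resize(a,(448,336)),cv2.resize(b,(448,264*448//448),interpolation=cv2.INTER_CUBIC)]))
```

```text
[ 0.63766124 -0.17514965  0.09300652] [ 0.25906763 -0.8527983  -0.46633666]
```

View pics/w1s.png

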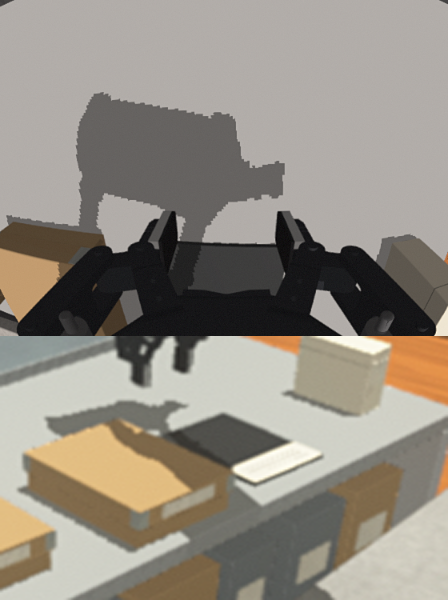

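Fingers are behind the marker (its back edge at (175-285,243) between them in the wrist view), clear of both boxes. I'll descend to find the shelf.

Emit:
{"name": "jog_arm", "arguments": {"motion": [{"dx": 0, "dy": 0, "dz": -1.5, "turn": 0}, {"dx": 0, "dy": 0, "dz": -1.5, "turn": 0}, {"dx": 0, "dy": 0, "dz": -1.3, "turn": 0}, {"dx": 0, "dy": 0, "dz": 0, "turn": 0}, {"dx": 0, "dy": 0, "dz": 0, "turn": 0}, {"dx": 0, "dy": 0, "dz": 0, "turn": 0}]}}

```text
time: 3.28
tool_pos: [0.6374, -0.1746, 0.0493]
tcp_rot: [3.138, -0.151, 0.002]
wrist_force: [0.5, 0.4, 0.2]
width: 0.704
```

Emit:
{"name": "jog_arm", "arguments": {"motion": [{"dx": 0, "dy": 0, "dz": -0.2, "turn": 0}, {"dx": 0, "dy": 0, "dz": 0, "turn": 0}, {"dx": 0, "dy": 0, "dz": 0, "turn": 0}]}}

```text
time: 3.53
tool_pos: [0.6371, -0.1745, 0.0469]
tcp_rot: [3.138, -0.151, 0.001]
wrist_force: [-0.6, 0.2, 0.3]
width: 0.701
```

Emit:
{"name": "jog_arm", "arguments": {"motion": [{"dx": 0, "dy": 0, "dz": -0.2, "turn": 0}, {"dx": 0, "dy": 0, "dz": 0, "turn": 0}, {"dx": 0, "dy": 0, "dz": 0, "turn": 0}]}}

```text
time: 3.78
tool_pos: [0.6366, -0.1743, 0.0442]
tcp_rot: [-3.138, 0.151, 0.0]
wrist_force: [0.4, -0.1, -0.2]
width: 0.702
```

Emit:
{"name": "jog_arm", "arguments": {"motion": [{"dx": 0, "dy": 0, "dz": -0.2, "turn": 0}, {"dx": 0, "dy": 0, "dz": 0, "turn": 0}, {"dx": 0, "dy": 0, "dz": 0, "turn": 0}]}}

```text
time: 4.03
tool_pos: [0.6365, -0.1743, 0.042]
tcp_rot: [-3.138, 0.151, 0.001]
wrist_force: [0.7, 0.1, -0.5]
width: 0.7
```

Emit:
{"name": "jog_arm", "arguments": {"motion": [{"dx": 0, "dy": 0, "dz": -0.2, "turn": 0}, {"dx": 0, "dy": 0, "dz": 0, "turn": 0}, {"dx": 0, "dy": 0, "dz": 0, "turn": 0}]}}

```text
time: 4.28
tool_pos: [0.6365, -0.1743, 0.0401]
tcp_rot: [-3.138, 0.151, 0.001]
wrist_force: [-0.4, 0.3, 0.7]
width: 0.703
```

Emit:
{"name": "jog_arm", "arguments": {"motion": [{"dx": 0, "dy": 0, "dz": -0.1, "turn": 0}, {"dx": 0, "dy": 0, "dz": 0, "turn": 0}, {"dx": 0, "dy": 0, "dz": 0, "turn": 0}]}}

```text
time: 4.53
tool_pos: [0.6366, -0.1743, 0.0392]
tcp_rot: [-3.138, 0.151, 0.0]
wrist_force: [-0.2, 0.8, 0.4]
width: 0.705
```

Emit:
{"name": "jog_arm", "arguments": {"motion": [{"dx": 0, "dy": 0, "dz": -0.2, "turn": 0}, {"dx": 0, "dy": 0, "dz": 0, "turn": 0}, {"dx": 0, "dy": 0, "dz": 0, "turn": 0}]}}

```text
time: 4.78
tool_pos: [0.6365, -0.1743, 0.037]
tcp_rot: [-3.138, 0.151, 0.001]
wrist_force: [-0.3, 0.5, -0.6]
width: 0.704
```

Emit:
{"name": "jog_arm", "arguments": {"motion": [{"dx": 0, "dy": 0, "dz": -0.1, "turn": 0}, {"dx": 0, "dy": 0, "dz": 0, "turn": 0}, {"dx": 0, "dy": 0, "dz": 0, "turn": 0}]}}

```text
time: 5.03
tool_pos: [0.6366, -0.1743, 0.0362]
tcp_rot: [-3.138, 0.151, 0.0]
wrist_force: [-0.3, -0.6, 0.5]
width: 0.7
```

Emit:
{"name": "jog_arm", "arguments": {"motion": [{"dx": 0, "dy": 0, "dz": -0.1, "turn": 0}, {"dx": 0, "dy": 0, "dz": 0, "turn": 0}, {"dx": 0, "dy": 0, "dz": 0, "turn": 0}]}}

```text
time: 5.28
tool_pos: [0.6366, -0.1743, 0.0352]
tcp_rot: [-3.138, 0.151, 0.0]
wrist_force: [-0.2, -0.1, -0.4]
width: 0.703
```

Emit:
{"name": "jog_arm", "arguments": {"motion": [{"dx": 0, "dy": 0, "dz": -0.1, "turn": 0}, {"dx": 0, "dy": 0, "dz": 0, "turn": 0}, {"dx": 0, "dy": 0, "dz": 0, "turn": 0}]}}

```text
time: 5.53
tool_pos: [0.6368, -0.1744, 0.035]
tcp_rot: [3.138, -0.151, 0.0]
wrist_force: [-3.1, -0.2, 4.3]
width: 0.708
```

Emit:
{"name": "jog_arm", "arguments": {"motion": [{"dx": 0, "dy": 0, "dz": -0.1, "turn": 0}, {"dx": 0, "dy": 0, "dz": 0, "turn": 0}, {"dx": 0, "dy": 0, "dz": 0, "turn": 0}]}}

```text
time: 5.78
tool_pos: [0.6368, -0.1744, 0.0349]
tcp_rot: [3.138, -0.151, 0.0]
wrist_force: [-3.8, 0.8, 10.2]
width: 0.704
```

Emit:
{"name": "jog_arm", "arguments": {"motion": [{"dx": 0, "dy": 0, "dz": -0.1, "turn": 0}, {"dx": 0, "dy": 0, "dz": 0, "turn": 0}, {"dx": 0, "dy": 0, "dz": 0, "turn": 0}]}}

```text
time: 6.03
tool_pos: [0.6368, -0.1744, 0.0349]
tcp_rot: [3.138, -0.151, 0.0]
wrist_force: [-6.3, 2.3, 15.2]
width: 0.696
```

Shelf contact is at TCP z 0.035. I'll lift 2 mm off and push along the shelf's -x.

Emit:
{"name": "jog_arm", "arguments": {"motion": [{"dx": 0, "dy": 0, "dz": 0.5, "turn": 0}, {"dx": 0, "dy": 0, "dz": 0, "turn": 0}, {"dx": -1, "dy": 0.093, "dz": 0, "turn": 0}, {"dx": -1, "dy": 0.093, "dz": 0, "turn": 0}, {"dx": -1, "dy": 0.093, "dz": 0, "turn": 0}, {"dx": -0.5, "dy": 0.047, "dz": 0, "turn": 0}, {"dx": -0.5, "dy": 0.047, "dz": 0, "turn": 0}, {"dx": -0.5, "dy": 0.047, "dz": 0, "turn": 0}, {"dx": -0.5, "dy": 0.047, "dz": 0, "turn": 0}, {"dx": 0, "dy": 0, "dz": 0, "turn": 0}, {"dx": 0, "dy": 0, "dz": 0, "turn": 0}]}}

```text
time: 6.95
tool_pos: [0.5866, -0.1697, 0.0374]
tcp_rot: [3.138, -0.151, 0.0]
wrist_force: [-0.8, -0.5, -0.3]
width: 0.702
```

Run:
```python
from h import *
shot('side','s2');shot('top','t2')
a=cv2.imread('pics/s2.png')[150:280,240:420];b=cv2.imread('pics/t2.png')[170:275,230:420]
f=lambda a:cv2.resize(a,(480,int(480*a.shape[0]/a.shape[1])),interpolation=cv2.INTER_CUBIC)
o=np.vstack([f(a),f(b)]);print(o.shape);cv2.imwrite('pics/c2.png',o[:600])
```

```text
(611, 480, 3)
```

View pics/c2.png

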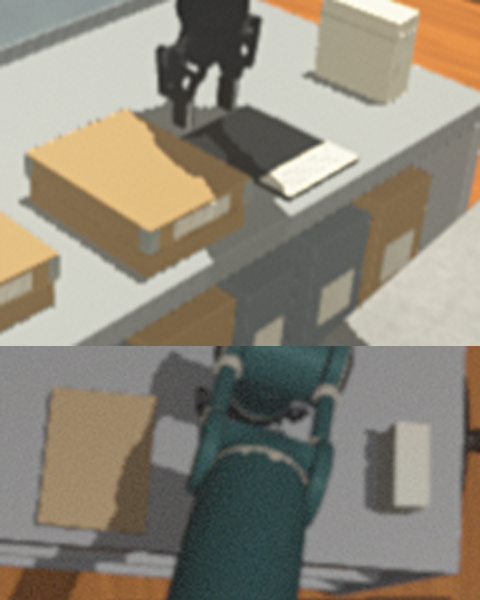

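Side crop: fingers are at the marker's back edge, marker flat, front end (290,198)-(357,158), nothing else touched. The top view is now blocked by the arm, so I'll push further and then measure from the side.

Emit:
{"name": "jog_arm", "arguments": {"motion": [{"dx": -0.5, "dy": 0.047, "dz": 0, "turn": 0}, {"dx": -0.5, "dy": 0.047, "dz": 0, "turn": 0}, {"dx": -0.5, "dy": 0.047, "dz": 0, "turn": 0}, {"dx": -0.5, "dy": 0.047, "dz": 0, "turn": 0}, {"dx": -0.5, "dy": 0.047, "dz": 0, "turn": 0}, {"dx": -0.5, "dy": 0.047, "dz": 0, "turn": 0}, {"dx": -0.5, "dy": 0.047, "dz": 0, "turn": 0}, {"dx": -0.5, "dy": 0.047, "dz": 0, "turn": 0}, {"dx": -0.5, "dy": 0.047, "dz": 0, "turn": 0}, {"dx": -0.4, "dy": 0.037, "dz": 0, "turn": 0}, {"dx": 0, "dy": 0, "dz": 0, "turn": 0}, {"dx": 0, "dy": 0, "dz": 0, "turn": 0}]}}

```text
time: 8.05
tool_pos: [0.537, -0.165, 0.0371]
tcp_rot: [-3.138, 0.151, 0.001]
wrist_force: [0.3, -0.1, 0.4]
width: 0.707
```

Run:
```python
from h import *
print(bot.read_state()['wrist_force']);shot('side','s3');shot('wrist','w3')
a=cv2.imread('pics/s3.png')[170:270,280:440]
cv2.imwrite('pics/c3.png',cv2.resize(a,None,fx=5,fy=5,interpolation=cv2.INTER_CUBIC))
```

```text
[ 0.27828932 -0.08547424  0.44527249]
```

View pics/c3.png

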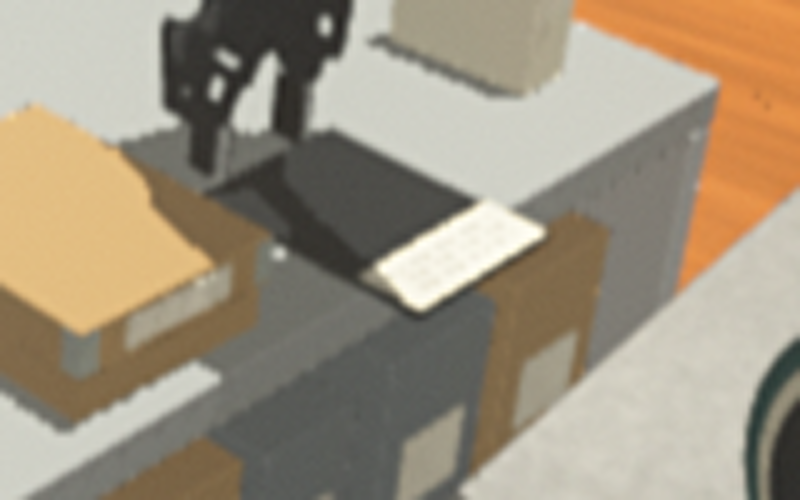

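The strip is now mostly past the edge: front corners (418,309) and (546,231); shelf edge visible at (716,86)-(515,203).

Run:
```python
from h import *
n=np.array([np.cos(.0935),-np.sin(.0935)])
P=lambda w:(w[:,:2]-[.4243,0])@n
o=(280,170)
f=cw([(418,309),(546,231),(484,199),(368,270)],o,5,.046,'side')
e=cw([(716,86),(600,154),(515,203),(375,287)],o,5,.04,'side')
print(f.round(4),P(f)*1000);print(e.round(4),P(e)*1000,np.polyfit(e[:,1],e[:,0],1))
print('strip',np.linalg.norm(f[0]-f[1]),np.linalg.norm(f[1]-f[2]))
g=f[0]-f[1];print('front yaw',np.arctan2(-g[0],g[1]))
```

```text
[[ 0.3836 -0.0971  0.046 ]
 [ 0.373  -0.2055  0.046 ]
 [ 0.4142 -0.2111  0.046 ]
 [ 0.4219 -0.1099  0.046 ]] [-31.41667961 -31.91640284   9.62798654   7.90651564]
[[ 0.3836 -0.4252  0.04  ]
 [ 0.3956 -0.3067  0.04  ]
 [ 0.404  -0.228   0.04  ]
 [ 0.4151 -0.1071  0.04  ]] [-0.82910294  0.02102767  1.10009901  0.80697665] [0.09942112 0.42608247]
strip 0.10891355808528194 0.04158052943147071
front yaw -0.09808827156875981
```

Front is about 32 mm out and square (yaw −0.098 against the shelf's −0.094 to −0.099). Dead reckoning from the finger travel gives about 33 mm. I'll push 12.5 mm more.

Emit:
{"name": "jog_arm", "arguments": {"motion": [{"dx": -0.4, "dy": 0.037, "dz": 0, "turn": 0}, {"dx": -0.4, "dy": 0.037, "dz": 0, "turn": 0}, {"dx": -0.25, "dy": 0.023, "dz": 0, "turn": 0}, {"dx": -0.2, "dy": 0.019, "dz": 0, "turn": 0}, {"dx": 0, "dy": 0, "dz": 0, "turn": 0}, {"dx": 0, "dy": 0, "dz": 0, "turn": 0}]}}

```text
time: 8.65
tool_pos: [0.5248, -0.1638, 0.0372]
tcp_rot: [-3.138, 0.151, 0.001]
wrist_force: [-0.8, -1.3, -0.1]
width: 0.706
```

Emit:
{"name": "jog_arm", "arguments": {"motion": [{"dx": 0.5, "dy": -0.047, "dz": 0, "turn": 0}, {"dx": 1, "dy": -0.093, "dz": 0, "turn": 0}, {"dx": 1, "dy": -0.093, "dz": 0, "turn": 0}, {"dx": 0, "dy": 0, "dz": 2, "turn": 0}, {"dx": 0, "dy": 0, "dz": 3, "turn": 0}, {"dx": 0, "dy": 0, "dz": 3, "turn": 0}, {"dx": 0, "dy": 0, "dz": 3, "turn": 0}, {"dx": 0, "dy": 0, "dz": 3, "turn": 0}, {"dx": 0, "dy": 0, "dz": 0, "turn": 0}, {"dx": 0, "dy": 0, "dz": 0, "turn": 0}]}}

```text
time: 9.48
tool_pos: [0.5533, -0.167, 0.1805]
tcp_rot: [3.136, -0.151, 0.01]
wrist_force: [0.8, -0.5, -0.4]
width: 0.695
```

Emit:
{"name": "jog_arm", "arguments": {"motion": [{"dx": -1, "dy": -3, "dz": 0, "turn": 0}, {"dx": -1, "dy": -3, "dz": 0, "turn": 0}, {"dx": -1, "dy": -3, "dz": 0, "turn": 0}, {"dx": -1, "dy": -3, "dz": 0, "turn": 0}, {"dx": -1, "dy": -3, "dz": 0, "turn": 0}, {"dx": -1, "dy": -3, "dz": 0, "turn": 0}, {"dx": -1, "dy": -3, "dz": 0, "turn": 0}, {"dx": -1, "dy": -3, "dz": 0, "turn": 0}, {"dx": -1, "dy": -3, "dz": 0, "turn": 0}, {"dx": -1, "dy": -3, "dz": 0, "turn": 0}, {"dx": 0, "dy": 0, "dz": 0, "turn": 0}, {"dx": 0, "dy": 0, "dz": 0, "turn": 0}]}}

```text
time: 10.48
tool_pos: [0.4491, -0.4672, 0.1749]
tcp_rot: [-3.135, 0.155, 0.003]
wrist_force: [-0.2, 0.1, 0.4]
width: 0.703
```

Run:
```python
from h import *
shot('side','s4');shot('top','t4')
a=cv2.imread('pics/s4.png')[170:270,280:440];b=cv2.imread('pics/t4.png')[170:275,230:420]
cv2.imwrite('pics/c4s.png',cv2.resize(a,None,fx=5,fy=5,interpolation=cv2.INTER_CUBIC))
cv2.imwrite('pics/c4t.png',cv2.resize(b,None,fx=4,fy=4,interpolation=cv2.INTER_CUBIC))
```

```text
(no output)
```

View pics/c4s.png

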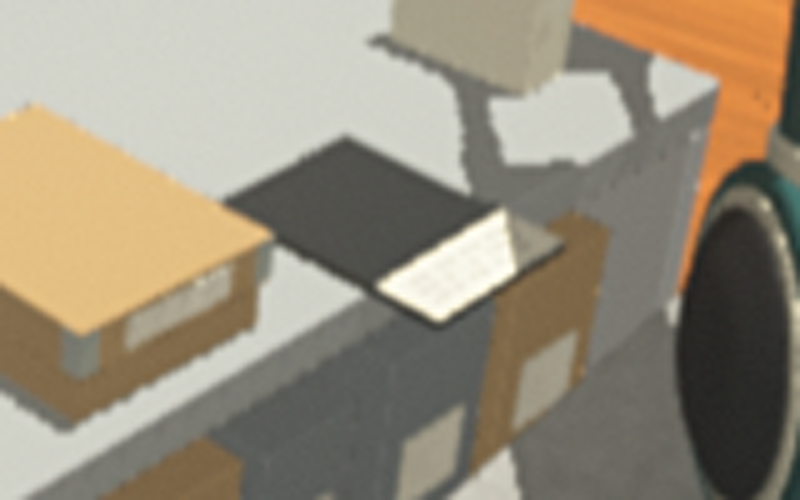

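View pics/c4t.png

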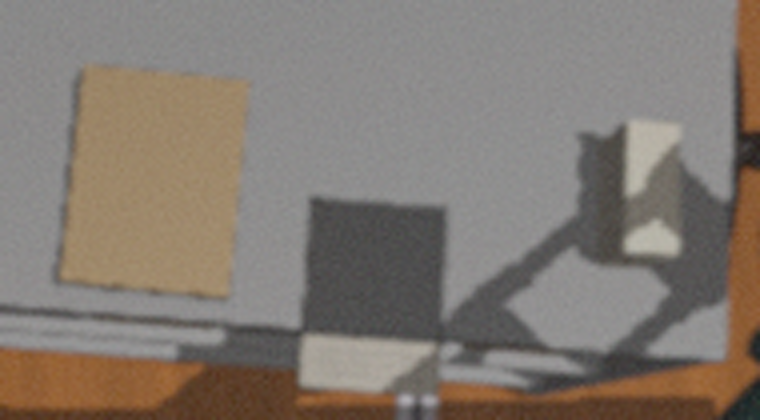

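The box and film box sit at the same pixels as before. Marker corners, top view: back (311,198), (446,208), front (299,388), (437,397). Side view: front (438,322), (563,243).

Run:
```python
from h import *
n=np.array([np.cos(.0935),-np.sin(.0935)]);P=lambda w:((w[:,:2]-[.4243,0])@n*1000).round(1)
f=cw([(438,322),(563,243)],(280,170),5,.046,'side');m=cw([(311,198),(446,208),(437,396),(299,388)])
g=f[0]-f[1];print('side',f.round(4),P(f),np.arctan2(-g[0],g[1]))
print('top',m.round(4),P(m));d=m[0]+m[1]-m[2]-m[3];print('yaw',np.arctan2(d[1],d[0]),'centre',m.mean(0),P(m.mean(0)[None])-75)
for i,j in((1,0),(2,3)):g=m[j]-m[i];print(np.arctan2(-g[0],g[1]))
a=cv2.imread('pics/top0.png').astype(int);b=cv2.imread('pics/t4.png').astype(int)
print('stamp/boxa diff',abs(a-b)[150:235,125:235].mean(),'box b',abs(a-b)[175:250,240:297].mean())
s=bot.read_state();print(s['tool_pos'],s['wrist_force'],s['time'])
```

```text
side [[ 0.3701 -0.0941  0.046 ]
 [ 0.3604 -0.2012  0.046 ]] [-45.2 -44.8] -0.0899235415154225
top [[ 0.5166 -0.1092  0.046 ]
 [ 0.5065 -0.2162  0.046 ]
 [ 0.3584 -0.2025  0.046 ]
 [ 0.3669 -0.0948  0.046 ]] [102.1 102.  -46.7 -48.3]
yaw -0.09408611738757516 centre [ 0.43708478 -0.15565431  0.046     ] [-47.7]
-0.0947585152138371
-0.07829811851586435
stamp/boxa diff 5.498324420677362 box b 5.535360623781677
[ 0.44996701 -0.465241    0.17547483] [ 0.35210877 -0.28037998 -0.12969963] 10.5833
```

```bash
python3 -c "
from h import *
print(bot.finish_job())"
```

```text
the job is handed in; nothing more can be done
None
```

I pushed the marker flat along the shelf, from behind its back end with both fingertips (60 mm apart). I then backed the fingers off, raised the arm clear and handed the job in at about 10.6 s; no verdict is reported.

- **Front end:** it sticks out about 45 mm past the edge by the side camera and 46.7–48.3 mm by the top camera. The two disagree by about 2–3 mm, but both are within 38–52 mm.
- **Squareness:** the marker's yaw is −0.094 rad from the top camera and −0.090 rad from the side, against the shelf's roughly −0.094 rad. A single reading of the front end in the top view gave −0.078 rad. All are within the 0.09 rad limit.
- **Flatness:** I judged this by eye in the last pictures and did not measure the height. The marker looks flat, with the label strip just clear of the shelf edge.
- **Bystanders:** the print box beside the marker and the film box are at the same pixels as at the start. I checked the other print box and the stamp only by differencing pictures, which showed no shift but gave no distance.
- **Robot:** the wrist force was close to zero with the arm clear.

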